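# Load the disc magazine and bolt it shut

### The arm

A 7-joint arm with a two-finger parallel gripper is mounted at the origin on a cart in front of the work surface, level with it; the furniture and walls round the work are solid. World frame = base frame: x ahead of the robot, y to its left, z up, the work surface at z = 0. Lengths are in m, angles in rad, forces in N, time in s.
With the tool pointing down it reaches from about 0.4 to 0.85 m from the base axis. Payload 10.4 kg.
Tool frame: the origin (TCP) lies between the finger pads; the fingertips stand 22 mm ahead of it and the grasp point (between the pads) lies 3 mm ahead of it; z points along the fingers, y is the line along which they close (so a half turn about z gives the same grasp; the last joint's range is limited). The gripper opens to 85 mm and grips with 20 to 120 N. Pads are 22 mm wide; open, the fingers measure 114 mm over their backs; the gripper's body (76 mm by 85 mm) begins 54 mm behind the grasp point. The pads swing forward as they close: fully open they stand 13 mm farther back than shut.
Start: joints at [-1.292, 0.332, -0.065, 1.46, 0.022, 1.35, -0.088], TCP at [0.186, 0.597, 0.253] pointing down, gripper open.
Joint ranges: [-2.6, 2.6], [-0.5, 2.12], [-1.47, 1.34], [0.16, 2.42], [-1.27, 4.41], [0.06, 2.06], [-2.6, 2.6]. Speed limits (rad/s): [2.22, 2.22, 2.79, 2.79, 3.14, 3.14, 3.14].

### API

Orientations are given as a unit quaternion [x, y, z, w].
In Python, from workcell import manip, camera, ticket, boxes_of, outline_of gives the robot as it stands.
- The arm moves only by the tool carry_out, never from a script. Its argument "deltas" is a list of rows, each a list of 5 numbers: the shift along the tool's x, y, z as a fraction of full scale, then the turn about the tool's z as a fraction of full scale, then the opening, from -1 (shut) to 1 (fully open), so that 0 is half open. In form: [[tx, ty, tz, spin, gripper], ...]. A call has 1 to 20 rows; each row is the pose to reach, as a shift and turn from the pose commanded when the call began, along the tool's axes at that moment; what a row does not reach only later rows make up. Full scale, the value 1, is 150 mm for a shift and 30 degrees for a turn. A row lasts 1/8 s, in which the tool goes at most 62.5 mm and 10.7 degrees, less where a joint would pass 70% of its speed; a pose out of reach is approached as far as the arm can. A call with a number of a shift or a turn outside -1 to 1 is refused whole. A call with a gripper value outside its range is refused whole. The fingers move at their own pace and stop on an object; "force" is the grip in N (left out, the last holds). Time passes only in rows, so rows that repeat a pose let the fingers close. It gives the time, the measured TCP pose, the force, the opening and the grip force at its end, in the units of the state.
- manip.get_obs(): the state, without advancing time (a new reading comes with each control period).
- camera(name): name is "side" or "top" or "wrist"; returns a dict with "img" (480x640x3 uint8, red, green, blue), "depth" (480x640 float32, m along the optical axis (not along the pixel's ray), 0 where there is no reading), "vertical_fov" (degrees; the focal length in pixels is half the picture's height over the tangent of half this angle, whatever the lens; pixels are square), "cx", "cy" (the principal point, pixels), "R" (3x3) and "t" (3): a world point X has camera coordinates R X + t. Camera axes: x right, y down, z forward; pixel columns grow to the right and rows downward; lengths in m; the calibration is good to about 2 mm. A picture is of the moment at which its call begins.
- ticket.hand_in(): hands the job in; it is judged then, once.
Trained networks look in a picture, given as the dict that the camera call returned (one of the last four; its "shot" number tells which), for a name from the list of things; names that differ only in an ending like _2 or _b are one class to them, and where a whole thing is asked for, a point or a joint stands for the part that bears it (a point fixed in the world has none). Each returns a list of dicts, best first, with "conf" (0 to 1); they miss things now and then, are a little off and sometimes report something else, mostly with a low value. They report only what shows in the picture. A call takes as long as a camera call. They do not tell look-alikes from the thing itself.
- boxes_of(query, picture): "position" ([x, y, z] in m, in world coordinates, good to about 4 mm: the middle of the surface that is visible of it).
- outline_of(query, picture): "region" (480x640 bool, what is visible of it).
The state is a dict: "clock": time; "joint_pos": joint angles; "joint_velocities": joint speeds; "tau": joint torques, N m; "position": TCP position; "ee_rot": TCP orientation; "ft_force": force on the tool from outside, world axes, zero at the start; "torque": the same for the moment, N m; "grip_width": opening from 0.0 (shut) to 1.0 (fully open); "grasp_force": force on a finger pad.
Only numpy, scipy, OpenCV 4.12 (cv2) and the standard library are available. Lean on these libraries where they do the work, as an engineer would, in place of code of your own. Each camera call takes 0.05 s, during which the arm holds its last target. There are 200 camera calls.

### The job

Fill the disc magazine for the spring press: with the fingertips, push the three loose steel discs off the loading tray one at a time through the narrow throat into the track, until they lie in single file right up against the end stop, then push the red knob so that the locking bolt slides fully across behind the last disc. Slide the discs flat along the tray and never pick one up, and do not disturb the parts standing around.

Things in the scene. Friction and masses are not known exactly. Their poses are not given: they have to be found in the camera images.
- magazine: disc magazine, fixed to the bench: smooth dark steel floor, top 6 mm above the bench; bright walls 8 to 10 mm thick, to z 22 mm. Origin on the bench below the middle of the throat (the track's entrance); x axis along the track away from the loading tray, y to the left of that, z up. All lengths below are in this frame
- tray_middle (a point): middle of the loading tray's floor, (-136, 0, 6) mm. Inside its rims the tray reaches from x -272 to 0 and y -92 to +92 mm; two straight funnel walls narrow it from (-75, +/-92) to the throat corners (0, +/-35) mm
- throat (a point): middle of the throat on the floor, (0, 0, 6) mm. The throat and the track behind it are 70 mm wide (y +/-35). From x 36 mm on, steel lips (z 22 to 25 mm) cover the track's sides, leaving a slot 35 mm wide open along its middle
- stop_face (a point): foot of the end stop's face, (201, 0, 6) mm, the closed end of the track. Discs up against it have their centres at x 170, 108 and 46 mm, the last one's rear edge at x 15 mm; if that disc is over 4 mm short it blocks the bolt. Each disc pushed in pushes those ahead of it along
- disc_0: one of three alike turned steel discs with a bore, 62 mm diameter, 12 mm thick, about 0.2 kg, lying flat on the tray floor; origin at the centre of its underside (6 mm above the bench); its yaw does not matter
- disc_1: one of three alike turned steel discs with a bore, 62 mm diameter, 12 mm thick, about 0.2 kg, lying flat on the tray floor; origin at the centre of its underside (6 mm above the bench); its yaw does not matter
- disc_2: one of three alike turned steel discs with a bore, 62 mm diameter, 12 mm thick, about 0.2 kg, lying flat on the tray floor; origin at the centre of its underside (6 mm above the bench); its yaw does not matter
- lock_bolt (a joint): travel in m of the locking bolt, a 10 mm steel rod that slides across the track at x 6 mm (faces at x 1 and 11), 8.5 to 18.5 mm above the bench: 0 = fully back, out of the track; 0.040 = fully across, on its stop. It moves along the magazine's +y, with about 1.5 N of friction, and stays where it is left
- bolt_knob (a point): centre of the top of the bolt's upright red knob (15 mm diameter, z 25 to 52 mm, on a 9 mm stem). It moves with the bolt: at (6, -95, 52) mm with the bolt fully back, at y -55 mm fully across. The rod's tail ends 6 mm outward of the knob's middle, below the knob
- spring_unit_2: bystander: assembled spring unit standing upright, 65 mm diameter, 147 mm high, beyond the track; origin at the centre of its underside
- thread_lock: bystander: small red bottle with a black pointed cap, standing, 36 mm diameter, 104 mm high, on the bolt's side of the track; origin at the centre of its underside
- grease_tin: bystander: flat round tin, 70 mm diameter, 28 mm high, beside the track on the side away from the bolt; origin at the centre of its underside
- piston_2: bystander: white piston with a stem, standing, 65 mm diameter, 103 mm high, beside the loading tray on the side away from the bolt; origin at the centre of its underside
- spring_0: bystander: coil spring standing upright, 58 mm diameter, 113 mm high, near the track's closed end on the bolt's side; origin at the centre of its underside
Not all that is in view belongs to the job. What is shaped like the disc_0 but purple is not meant. What is shaped like the disc_1 but blue is not meant.

How it is judged:
By the outcome, as a careful person would: the job done as asked, in the order asked, and still so for the second after the job is handed in, with the robot touching nothing.
It also fails if it takes over 64 s, if anything falls off the work surface, if the arm or the gripper's body presses on something with over 40 N, if the wrist force passes 120 N, or if a joint passes its speed limit or range.

## Working session

There is one attempt and no reset: what is moved stays moved. The work goes in short steps, Python scripts to look and compute and a tool call to move; the robot and the scene stay as the last step left them, time stands still between calls to the robot, and variables do not carry over. Pictures are saved under pics/ and viewed, at most 10 in all, crops included, and the job is handed in when it is done.

Besides the shell and the picture viewer there is one more tool, called as a command line: name --pt "numbers of a row" for each row, then --argument value for the rest. carry_out: Moves the arm, as the interface text tells. Its arguments: {"type":"object","properties":{"deltas":{"type":"array","items":{"type":"array","items":{"type":"number"}}},"force":{"type":"number"}},"required":["deltas"]}

```bash
mkdir -p pics; cat > h.py <<'E'
import numpy as np, cv2
from workcell import manip, camera, ticket, boxes_of, outline_of
def save(p,n): cv2.imwrite('pics/'+n, p['img'][:,:,::-1])
def K(p):
    f=240/np.tan(np.radians(p['vertical_fov']/2)); return f,p['cx'],p['cy']
def proj(p,X):
    f,cx,cy=K(p); c=np.asarray(p['R'])@np.asarray(X)+np.asarray(p['t']); return np.array([cx+f*c[0]/c[2],cy+f*c[1]/c[2]])
def ray(p,u,v,z):
    f,cx,cy=K(p); R=np.asarray(p['R']); o=-R.T@np.asarray(p['t']); d=R.T@np.array([(u-cx)/f,(v-cy)/f,1]); return o+d*(z-o[2])/d[2]
E
python3 - <<'E'
from h import *
o=manip.get_obs(); print({k:np.round(v,3) for k,v in o.items()})
for n in ['top','side']:
    p=camera(n); save(p,n+'0.png')
    print(n,'cam',np.round(-np.asarray(p['R']).T@p['t'],3))
    for q in ['magazine','disc_0','bolt_knob','thread_lock','grease_tin','piston_2','spring_0','spring_unit_2']:
        for b in boxes_of(q,p)[:6]: print(q,np.round(b['position'],3),round(b['conf'],2),np.round(proj(p,b['position'])))
E
```

```text
{'clock': np.float64(0.0), 'joint_pos': array([-1.292,  0.333, -0.065,  1.461,  0.022,  1.35 , -0.089]), 'joint_velocities': array([-0.001,  0.001,  0.   ,  0.   , -0.001, -0.001, -0.   ]), 'tau': array([-1.0000e-03, -6.2545e+01,  4.8000e-02, -3.9160e+01,  1.6000e-02,
        1.0000e-02,  0.0000e+00]), 'position': array([0.186, 0.596, 0.253]), 'ee_rot': array([ 0.15 ,  0.989, -0.001, -0.   ]), 'ft_force': array([-0.773,  0.016, -0.477]), 'torque': array([-0.027, -0.043, -0.059]), 'grasp_force': np.float64(0.0), 'grip_width': np.float64(0.999)}
top cam [0.493 0.005 0.96 ]
magazine [0.549 0.054 0.004] 0.78 [290. 247.]
disc_0 [0.352 0.116 0.017] 0.97 [247. 372.]
disc_0 [0.471 0.152 0.019] 0.96 [226. 294.]
disc_0 [0.53  0.047 0.021] 0.71 [293. 259.]
disc_0 [0.575 0.17  0.022] 0.61 [216. 228.]
disc_0 [0.711 0.172 0.01 ] 0.59 [220. 146.]
bolt_knob [ 0.66  -0.052  0.027] 0.71 [358. 178.]
bolt_knob [ 0.481 -0.04   0.022] 0.67 [348. 291.]
bolt_knob [0.573 0.173 0.021] 0.52 [215. 229.]
thread_lock [ 0.484 -0.143  0.069] 0.81 [418. 292.]
thread_lock [0.696 0.041 0.068] 0.61 [299. 148.]
grease_t
[... 282 characters left out ...]
53 0.013 0.003] 0.92 [311. 260.]
disc_0 [0.467 0.138 0.019] 0.87 [249. 235.]
disc_0 [0.566 0.162 0.022] 0.82 [288. 220.]
disc_0 [0.524 0.038 0.016] 0.82 [293. 252.]
disc_0 [0.71  0.163 0.009] 0.77 [346. 213.]
disc_0 [0.348 0.107 0.016] 0.65 [197. 255.]
disc_0 [0.554 0.012 0.006] 0.31 [312. 258.]
bolt_knob [ 0.459 -0.048  0.023] 0.78 [278. 277.]
thread_lock [ 0.47  -0.158  0.048] 0.83 [308. 294.]
thread_lock [ 0.464 -0.047  0.018] 0.4 [280. 278.]
grease_tin [ 0.648 -0.069  0.024] 0.59 [374. 259.]
piston_2 [0.694 0.029 0.038] 0.83 [370. 227.]
spring_0 [ 0.476 -0.229  0.068] 0.79 [330. 305.]
spring_unit_2 [ 0.668 -0.143  0.079] 0.68 [405. 249.]
spring_unit_2 [0.47  0.139 0.018] 0.16 [250. 235.]
```

View pics/top0.png

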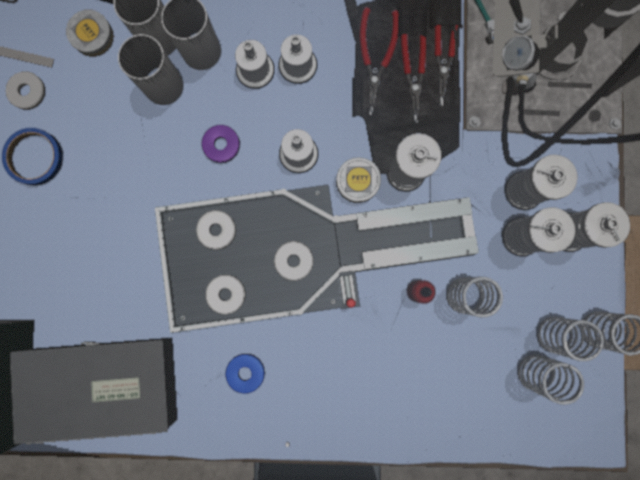

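View pics/side0.png

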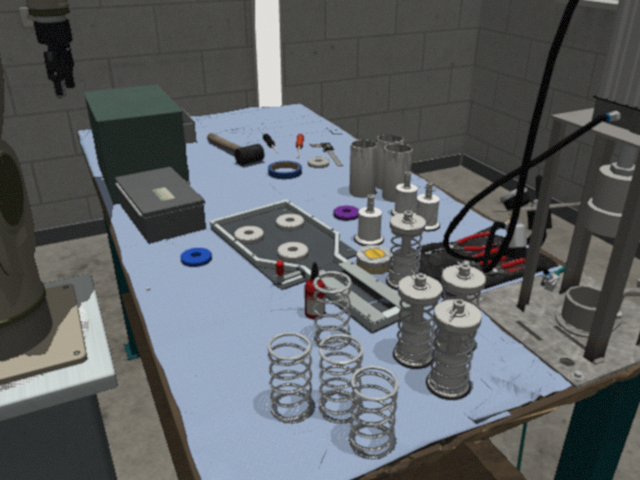

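The three white steel discs are at top-view px (215,229), (225,294) and (293,261), inside the tray. The look-alikes are purple (220,144), blue (245,373) and a washer at (25,90), none of them on the tray. The knob is at (350,302) and the track runs to the right, to (463,228).

```bash
cat >> h.py <<'E'
from scipy.optimize import minimize
def M2W(m,P):
    c,s=np.cos(m[2]),np.sin(m[2]); P=np.asarray(P)/1000.
    return np.c_[m[0]+c*P[:,0]-s*P[:,1], m[1]+s*P[:,0]+c*P[:,1], P[:,2]]
def W2M(m,X):
    c,s=np.cos(m[2]),np.sin(m[2]); d=np.asarray(X)[:2]-m[:2]
    return 1000*np.array([c*d[0]+s*d[1],-s*d[0]+c*d[1]])
def fitmag(p,m0):
    g=cv2.GaussianBlur(p['img'].astype(np.float32),(3,3),0); v=g.min(2)
    segs=[((-272,-92),(-272,92)),((-272,92),(-75,92)),((-75,92),(0,35)),((0,35),(201,35)),((-272,-92),(-75,-92)),((-75,-92),(0,-35)),((0,-35),(30,-35)),((201,-30),(201,30))]
    W,F=[],[]
    for a,b in segs:
        a,b=np.array(a,float),np.array(b,float); n=np.array([-(b-a)[1],(b-a)[0]])/np.linalg.norm(b-a)
        if n@(np.array([-100,0])-(a+b)/2 if a[0]<30 and b[0]<40 else np.array([100,0])-(a+b)/2)>0: n=-n
        for t in np.linspace(.04,.96,25):
            q=a+t*(b-a); W.append([*(q+4*n),22]); 
            if b[0]<100: F.append([*(q-9*n),6])
    def val(P):
        uv=np.array([proj(p,X) for X in P]).astype(np.float32); return cv2.remap(v,uv[:,:1],uv[:,1:],1).mean()
    f=lambda m: val(M2W(m,F))-val(M2W(m,W))
    best=None
    for dy in (-.05,0,.05):
        r=minimize(f,m0,method='Nelder-Mead',options=dict(initial_simplex=np.array(m0)+np.array([[0,0,dy],[.012,0,dy],[0,.012,dy],[0,0,dy+.06]])))
        if best is None or r.fun<best.fun: best=r
    return best.x,best.fun
def discs(p,m):
    out=[]
    for o in outline_of('disc_0',p):
        k=o['region']; vs,us=np.nonzero(k)
        if len(us)<50: continue
        (c,r)=cv2.minEnclosingCircle(np.c_[us,vs].astype(np.float32))
        X=ray(p,us.mean(),vs.mean(),.018); s=p['img'][k].mean(0); out.append((round(o['conf'],2),np.round(X,3),np.round(W2M(m,X)),np.round(s)))
    return out
E
python3 - <<'E'
from h import *
p=camera('top')
a=ray(p,338,243,.006); b=ray(p,463,228,.015); d=b-a
m,f=fitmag(p,[a[0],a[1],np.arctan2(d[1],d[0])]); print(m,f)
np.save('m.npy',m)
for q in discs(p,m): print(*q)
for n,X in dict(thread_lock=(.484,-.143),spring0=(.481,-.227),su2=(.665,-.124),grease=(.656,-.052),pist=(.692,.038),knob=(.481,-.04),tcp=(.186,.596)).items(): print(n,W2M(m,X).round())
im=p['img'][:,:,::-1].copy()
im=cv2.resize(im[180:340,140:500],None,fx=2.2,fy=2.2,interpolation=cv2.INTER_CUBIC)
for P in [(-272,-92,22),(-272,92,22),(-75,92,22),(0,35,22),(201,35,22),(201,-35,22),(0,-35,22),(-75,-92,22),(6,-95,52)]:
    u=(proj(p,M2W(m,[P])[0])-[140,180])*2.2; cv2.circle(im,tuple(int(t) for t in u),3,(0,0,255),1)
cv2.imwrite('pics/fit.png',im)
E
```

```text
[ 0.55448539 -0.02163726 -1.40352917] -79.12562561035156
0.89 [0.473 0.154 0.018] [-186.  -52.] [166. 165. 166.]
0.89 [0.713 0.169 0.018] [-162.  188.] [101.  74. 127.]
0.88 [0.35  0.118 0.018] [-172. -178.] [ 65.  90. 152.]
0.85 [0.574 0.172 0.018] [-188.   51.] [163. 162. 162.]
0.67 [0.528 0.047 0.018] [-72. -15.] [163. 162. 163.]
thread_lock [108. -90.]
spring0 [ 190. -107.]
su2 [119.  92.]
grease [47. 95.]
pist [-36. 146.]
knob [  6. -76.]
tcp [-670. -261.]
```

View pics/fit.png

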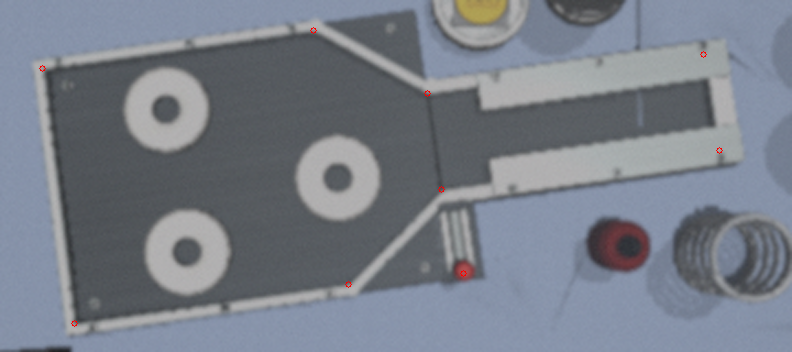

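The fit matches: the red marks lie on the inner wall corners, the knob mark lies on the knob at (463,271) in the crop, and the three white discs are inside the tray. Next I check the height of the boxes on the path there.

```bash
python3 - <<'E'
from h import *
for n in ['side','top']:
    p=camera(n); f,cx,cy=K(p); R=np.asarray(p['R']); D=p['depth']; v,u=np.nonzero(D>0); d=D[v,u]
    X=(np.c_[(u-cx)/f*d,(v-cy)/f*d,d]-p['t'])@R
    for x0 in np.arange(.1,.75,.1):
        print(n,round(x0,1),[ (lambda s: round(float(np.percentile(s,99)),2) if len(s)>5 else None)(X[(X[:,0]>x0)&(X[:,0]<x0+.1)&(X[:,1]>y0)&(X[:,1]<y0+.1),2]) for y0 in np.arange(-.1,.8,.1)])
E
```

```text
side 0.1 [0.01, 0.01, 0.01, None, -0.85, -0.85, 0.45, 0.34, -0.85]
side 0.2 [0.0, 0.0, 0.0, 0.07, 0.08, 0.21, 0.44, 0.34, 0.21]
side 0.3 [0.0, 0.01, 0.01, 0.08, 0.08, 0.21, 0.21, 0.21, 0.21]
side 0.4 [0.05, 0.02, 0.02, 0.06, 0.0, 0.21, 0.21, 0.21, 0.21]
side 0.5 [0.03, 0.02, 0.02, 0.02, 0.0, 0.0, 0.05, 0.03, 0.03]
side 0.6 [0.03, 0.1, 0.02, 0.02, 0.0, 0.02, 0.05, 0.05, 0.01]
side 0.7 [0.02, 0.1, 0.01, 0.13, 0.0, 0.02, 0.02, 0.02, 0.02]
top 0.1 [-0.23, -0.22, -0.22, None, None, None, None, None, None]
top 0.2 [0.0, 0.0, 0.01, 0.08, 0.08, 0.09, None, None, None]
top 0.3 [0.0, 0.01, 0.02, 0.08, 0.08, 0.1, None, None, None]
top 0.4 [0.05, 0.02, 0.02, 0.07, 0.0, 0.1, 0.0, None, None]
top 0.5 [0.03, 0.02, 0.02, 0.02, 0.0, 0.0, 0.0, None, None]
top 0.6 [0.03, 0.08, 0.02, 0.02, 0.0, 0.02, 0.02, None, None]
top 0.7 [0.03, 0.1, 0.02, 0.13, 0.0, 0.02, 0.02, None, None]
```

carry_out --pt "0 0 -0.3 0 -0.41" --pt "0 0 -0.55 0 -0.41" --pt "-0.3 -0.24 -0.55 0 -0.41" --pt "-0.6 -0.48 -0.55 0 -0.41" --pt "-1 -0.79 -0.55 0 -0.41" --pt "-1 -0.79 -0.55 0 -0.41"

```text
clock: 1.85
position: [0.297, 0.4357, 0.3366]
ee_rot: [0.153, 0.988, 0.0, 0.001]
ft_force: [-0.5, 0.6, -0.7]
grip_width: 0.293
grasp_force: 0.0
```

carry_out --pt "-0.3 -0.24 0 0 -0.41" --pt "-0.6 -0.48 0 0 -0.41" --pt "-1 -0.79 0 0 -0.41" --pt "-1 -0.79 0 0 -0.41"

```text
clock: 2.35
position: [0.404, 0.2781, 0.3362]
ee_rot: [0.153, 0.988, 0.0, 0.0]
ft_force: [-0.5, 1.5, -0.2]
grip_width: 0.29
grasp_force: 0.0
```

carry_out --pt "-0.3 -0.24 0.2 0.35 -0.41" --pt "-0.6 -0.48 0.4 0.7 -0.41" --pt "-1 -0.79 0.6 1 -0.41" --pt "-1 -0.79 0.6 1 -0.41"

```text
clock: 2.85
position: [0.5105, 0.1213, 0.2444]
ee_rot: [0.403, 0.915, -0.001, -0.0]
ft_force: [0.1, 0.6, 0.6]
grip_width: 0.298
grasp_force: 0.0
```

carry_out --pt "0 0 0.2 0.35 -0.41" --pt "0 0 0.4 0.7 -0.41" --pt "0 0 0.4 1 -0.41" --pt "0 0 0.4 1 -0.41"

```text
clock: 3.35
position: [0.5096, 0.1248, 0.1856]
ee_rot: [0.623, 0.782, -0.0, -0.0]
ft_force: [-0.5, -0.8, 0.9]
grip_width: 0.295
grasp_force: 0.0
```

```bash
cat >> h.py <<'E'
def st(m):
    o=manip.get_obs(); q=o['ee_rot']; from scipy.spatial.transform import Rotation as Ro
    R=Ro.from_quat(q).as_matrix(); a=np.degrees(np.arctan2(-R[1,0],-R[0,0])-m[2]); a=(a+180)%360-180
    print('t',round(float(o['clock']),2),'mag',W2M(m,o['position']).round(1),'z',round(1000*o['position'][2],1),'yaw err',a.round(2),'F',np.round(o['ft_force'],1),'grip',round(float(o['grip_width']),2),'j',np.round(o['joint_pos'],2)); return o
E
python3 - <<'E'
from h import *
m=np.load('m.npy'); st(m); p=camera('wrist'); save(p,'w1.png')
for q in discs(p,m): print(*q)
E
```

```text
t 3.35 mag [-151.9  -19.9] z 185.6 yaw err 3.27 F [-0.5 -0.8  0.9] grip 0.29 j [-0.72  0.16  0.43  1.84 -0.07  1.16 -0.04]
0.97 [0.471 0.156 0.018] [-189.  -53.] [160. 160. 161.]
0.9 [0.526 0.052 0.018] [-77. -16.] [218. 218. 218.]
0.76 [0.705 0.174 0.018] [-168.  181.] [129.  75. 174.]
0.67 [0.571 0.174 0.018] [-190.   49.] [195. 194. 196.]
0.6 [0.353 0.124 0.018] [-177. -175.] [ 58.  87. 162.]
0.33 [0.524 0.152 0.018] [-176.   -1.] [114. 119. 126.]
```

View pics/w1.png

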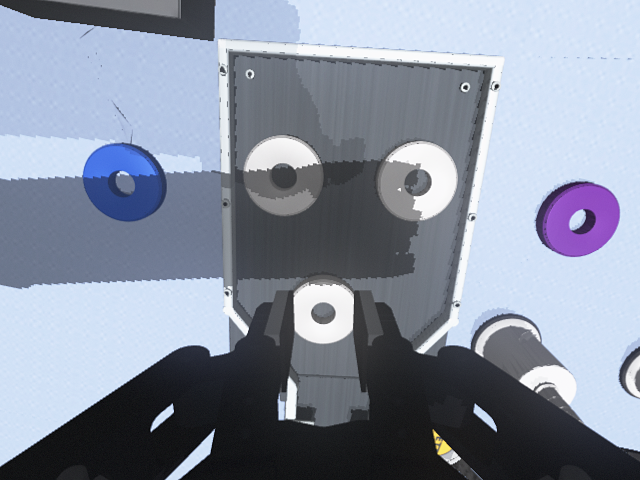

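```bash
python3 - <<'E'
from h import *
m=np.load('m.npy'); p=camera('wrist'); m2,f=fitmag(p,m); print(m,m2,f)
for P in [(-75,92,22),(0,35,22),(0,-35,22),(-75,-92,22),(201,35,22),(201,-35,22),(6,-95,52),(-272,92,22)]: print(P,proj(p,M2W(m,[P])[0]).round(),proj(p,M2W(m2,[P])[0]).round())
E
```

```text
[ 0.55448539 -0.02163726 -1.40352917] [ 0.5541484  -0.02067333 -1.40594632] -43.999732971191406
(-75, 92, 22) [449. 319.] [449. 318.]
(0, 35, 22) [374. 389.] [373. 388.]
(0, -35, 22) [297. 385.] [296. 384.]
(-75, -92, 22) [232. 307.] [232. 306.]
(201, 35, 22) [355. 547.] [354. 546.]
(201, -35, 22) [289. 544.] [289. 543.]
(6, -95, 52) [222. 412.] [221. 411.]
(-272, 92, 22) [493.  67.] [494.  66.]
```

carry_out --pt "-0.14 0.03 0.2 0.11 -0.41" --pt "-0.14 0.03 0.5 0.11 -0.41" --pt "-0.14 0.03 0.8 0.11 -0.41" --pt "-0.14 0.03 0.95 0.11 -0.41" --pt "-0.14 0.03 1 0.11 -0.41" --pt "-0.14 0.03 1 0.11 -0.41"

```text
clock: 4.25
position: [0.5191, 0.1043, 0.0363]
ee_rot: [0.646, 0.763, 0.0, 0.0]
ft_force: [0.7, -0.1, 0.5]
grip_width: 0.294
grasp_force: 0.0
```

```bash
python3 - <<'E'
from h import *
m=np.load('m.npy'); st(m); p=camera('side'); save(p,'s1.png')
u=proj(p,M2W(m,[(-100,-15,20)])[0]).astype(int);print(u)
cv2.imwrite('pics/s1c.png',cv2.resize(p['img'][u[1]-60:u[1]+40,u[0]-70:u[0]+70,::-1],None,fx=5,fy=5))
E
```

```text
t 4.25 mag [-130.1  -13.9] z 36.3 yaw err -0.12 F [ 0.7 -0.1  0.5] grip 0.29 j [-0.64  0.38  0.42  1.95 -0.2   0.86  0.04]
[285 241]
```

View pics/s1c.png

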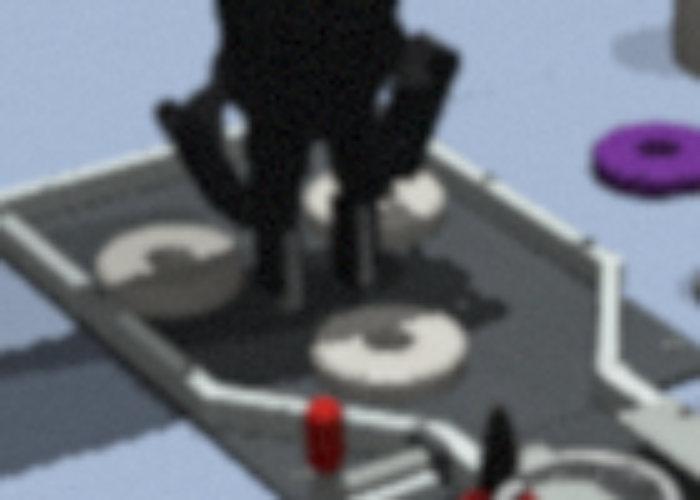

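carry_out --pt "0 0 0.04 0 -0.41" --pt "-0.06 0 0.04 0 -0.41" --pt "-0.12 0 0.04 0 -0.41" --pt "-0.19 0.01 0.04 0 -0.41" --pt "-0.26 0.03 0.04 0 -0.41" --pt "-0.33 0.05 0.04 0 -0.41" --pt "-0.4 0.07 0.04 0 -0.41" --pt "-0.47 0.09 0.04 0 -0.41" --pt "-0.54 0.095 0.04 0 -0.41" --pt "-0.61 0.095 0.04 0 -0.41" --pt "-0.68 0.095 0.04 0 -0.41" --pt "-0.75 0.095 0.04 0 -0.41" --pt "-0.82 0.095 0.04 0 -0.41" --pt "-0.88 0.095 0.04 0 -0.41" --pt "-0.9 0.095 0.04 0 -0.41"

```text
clock: 6.18
position: [0.5549, -0.0276, 0.0298]
ee_rot: [0.647, 0.762, -0.0, 0.0]
ft_force: [-0.9, 1.8, 1.0]
grip_width: 0.294
grasp_force: 0.4
```

```bash
python3 - <<'E'
from h import *
m=np.load('m.npy'); st(m); p=camera('top')
for q in discs(p,m): print(*q)
E
```

```text
t 6.17 mag [ 5.9 -0.6] z 29.8 yaw err -0.23 F [-0.9  1.8  1. ] grip 0.29 j [-0.41  0.45  0.45  1.88 -0.25  0.87  0.33]
0.97 [0.574 0.172 0.018] [-187.   51.] [168. 167. 167.]
0.87 [0.713 0.17  0.018] [-162.  188.] [105.  74. 133.]
0.76 [0.351 0.118 0.018] [-172. -178.] [ 66.  89. 146.]
0.72 [0.472 0.153 0.018] [-186.  -52.] [170. 169. 169.]
```

carry_out --pt "0.08 0 0 0 -0.41" --pt "0.12 0 -0.15 0 -0.41" --pt "0.4 0.1 -0.27 0 -0.41" --pt "0.75 0.24 -0.27 0 -0.41" --pt "1 0.34 -0.27 0 -0.41"

```text
clock: 6.9
position: [0.5805, 0.134, 0.0706]
ee_rot: [0.646, 0.764, 0.001, -0.0]
ft_force: [-0.0, -1.1, -0.1]
grip_width: 0.29
grasp_force: 0.0
```

carry_out --pt "0.35 0 0 0 -0.41" --pt "0.66 0 0 0 -0.41" --pt "0.66 0 0 0 -0.41" --pt "0.66 0 0.14 0 -0.41" --pt "0.66 0 0.27 0 -0.41" --pt "0.66 0 0.27 0 -0.41"

```text
clock: 7.65
position: [0.5644, 0.2271, 0.0289]
ee_rot: [0.647, 0.763, -0.0, -0.0]
ft_force: [0.1, -0.3, -0.5]
grip_width: 0.297
grasp_force: 0.0
```

```bash
python3 - <<'E'
from h import *
m=np.load('m.npy'); st(m); p=camera('top'); save(p,'t2.png')
for q in discs(p,m): print(*q)
cv2.imwrite('pics/t2c.png',cv2.resize(p['img'][180:340,140:500,::-1],None,fx=2.2,fy=2.2))
E
```

```text
t 7.65 mag [-243.7   51.1] z 28.9 yaw err -0.19 F [ 0.1 -0.3 -0.5] grip 0.3 j [-0.75  0.53  0.37  1.74 -0.23  0.92 -0.12]
0.86 [ 0.562 -0.064  0.018] [44.  1.] [189. 188. 188.]
0.86 [0.712 0.169 0.018] [-162.  187.] [112.  79. 141.]
0.73 [0.472 0.153 0.018] [-186.  -52.] [132. 132. 132.]
0.58 [0.35  0.118 0.018] [-172. -178.] [ 54.  72. 119.]
```

View pics/t2c.png

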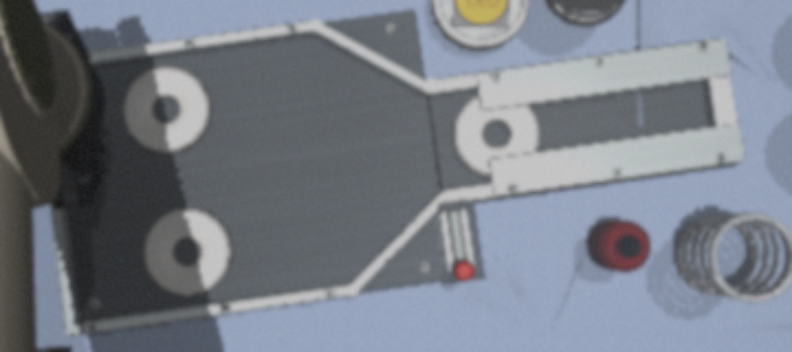

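carry_out --pt "-0.06 0 0 0 -0.41" --pt "-0.12 0 0 0 -0.41" --pt "-0.19 -0.01 0 0 -0.41" --pt "-0.26 -0.03 0 0 -0.41" --pt "-0.33 -0.05 0 0 -0.41" --pt "-0.4 -0.075 0 0 -0.41" --pt "-0.47 -0.1 0 0 -0.41" --pt "-0.54 -0.125 0 0 -0.41" --pt "-0.61 -0.15 0 0 -0.41" --pt "-0.68 -0.175 0 0 -0.41" --pt "-0.75 -0.2 0 0 -0.41" --pt "-0.82 -0.225 0 0 -0.41" --pt "-0.89 -0.25 0 0 -0.41" --pt "-0.96 -0.275 0 0 -0.41" --pt "-1 -0.29 0 0 -0.41"

```text
clock: 9.62
position: [0.546, 0.0713, 0.0298]
ee_rot: [0.647, 0.763, -0.0, -0.0]
ft_force: [-0.1, 1.0, 0.9]
grip_width: 0.294
grasp_force: 0.3
```

carry_out --pt "-0.05 -0.015 0 0 -0.41" --pt "-0.11 -0.03 0 0 -0.41" --pt "-0.17 -0.045 0 0 -0.41" --pt "-0.23 -0.05 0 0 -0.41" --pt "-0.29 -0.05 0 0 -0.41" --pt "-0.36 -0.05 0 0 -0.41" --pt "-0.43 -0.05 0 0 -0.41" --pt "-0.5 -0.05 0 0 -0.41" --pt "-0.57 -0.05 0 0 -0.41" --pt "-0.63 -0.05 0 0 -0.41" --pt "-0.66 -0.05 0 0 -0.41"

```text
clock: 11.0
position: [0.5549, -0.0275, 0.0298]
ee_rot: [0.647, 0.763, -0.0, 0.0]
ft_force: [-0.3, 1.9, -0.9]
grip_width: 0.298
grasp_force: 0.6
```

```bash
python3 - <<'E'
from h import *
m=np.load('m.npy'); st(m)
E
```

```text
t 11.0 mag [ 5.9 -0.5] z 29.8 yaw err -0.21 F [-0.3  1.9 -0.9] grip 0.3 j [-0.4   0.44  0.44  1.88 -0.24  0.87  0.32]
```

Now the third disc, at (-186,-52).

carry_out --pt "0.08 0 0 0 -0.41" --pt "0.12 0 -0.15 0 -0.41" --pt "0.4 -0.1 -0.27 0 -0.41" --pt "0.75 -0.24 -0.27 0 -0.41" --pt "1 -0.34 -0.27 0 -0.41"

```text
clock: 11.62
position: [0.4785, 0.1161, 0.0706]
ee_rot: [0.646, 0.764, 0.0, -0.0]
ft_force: [1.3, -0.6, -0.6]
grip_width: 0.294
grasp_force: 0.0
```

carry_out --pt "0.35 0 0 0 -0.41" --pt "0.66 0 0 0 -0.41" --pt "0.66 0 0 0 -0.41" --pt "0.66 0 0.14 0 -0.41" --pt "0.66 0 0.27 0 -0.41" --pt "0.66 0 0.27 0 -0.41"

```text
clock: 12.38
position: [0.4636, 0.2102, 0.0292]
ee_rot: [0.647, 0.763, -0.0, 0.0]
ft_force: [-0.2, 0.2, -0.5]
grip_width: 0.296
grasp_force: 0.0
```

```bash
python3 - <<'E'
from h import *
m=np.load('m.npy'); st(m); p=camera('top'); save(p,'t3.png')
for q in discs(p,m): print(*q)
E
```

```text
t 12.38 mag [-243.7  -51.1] z 29.2 yaw err -0.19 F [-0.2  0.2 -0.5] grip 0.3 j [-0.82  0.34  0.34  2.   -0.15  0.82 -0.22]
0.9 [0.471 0.153 0.018] [-186.  -53.] [139. 139. 139.]
0.79 [ 0.573 -0.126  0.018] [106.   1.] [178. 177. 178.]
0.72 [ 0.562 -0.064  0.018] [43. -0.] [176. 175. 176.]
0.62 [0.35  0.118 0.018] [-172. -179.] [ 49.  67. 110.]
0.6 [0.713 0.17  0.018] [-162.  188.] [108.  77. 136.]
```

carry_out --pt "-0.06 0 0 0 -0.41" --pt "-0.12 0 0 0 -0.41" --pt "-0.19 0.01 0 0 -0.41" --pt "-0.26 0.03 0 0 -0.41" --pt "-0.33 0.05 0 0 -0.41" --pt "-0.4 0.075 0 0 -0.41" --pt "-0.47 0.1 0 0 -0.41" --pt "-0.54 0.125 0 0 -0.41" --pt "-0.61 0.15 0 0 -0.41" --pt "-0.68 0.175 0 0 -0.41" --pt "-0.75 0.2 0 0 -0.41" --pt "-0.82 0.225 0 0 -0.41" --pt "-0.89 0.25 0 0 -0.41" --pt "-0.96 0.275 0 0 -0.41" --pt "-1 0.29 0 0 -0.41"

```text
clock: 14.35
position: [0.5317, 0.0689, 0.0298]
ee_rot: [0.647, 0.763, -0.0, 0.0]
ft_force: [-1.5, 1.2, -0.1]
grip_width: 0.3
grasp_force: 0.4
```

carry_out --pt "-0.05 0.015 0 0 -0.41" --pt "-0.11 0.03 0 0 -0.41" --pt "-0.17 0.045 0 0 -0.41" --pt "-0.23 0.05 0 0 -0.41" --pt "-0.29 0.05 0 0 -0.41" --pt "-0.36 0.05 0 0 -0.41" --pt "-0.43 0.05 0 0 -0.41" --pt "-0.5 0.05 0 0 -0.41" --pt "-0.57 0.05 0 0 -0.41" --pt "-0.61 0.05 0 0 -0.41" --pt "-0.63 0.05 0 0 -0.41" --pt "-0.64 0.05 0 0 -0.41" --pt "-0.64 0.05 0 0 -0.41"

```text
clock: 15.98
position: [0.5544, -0.0237, 0.0298]
ee_rot: [0.647, 0.763, 0.0, 0.0]
ft_force: [0.3, 1.2, 0.3]
grip_width: 0.293
grasp_force: 0.6
```

carry_out --pt "-0.01 0 0 0 -0.41" --pt "-0.02 0 0 0 -0.41" --pt "-0.02 0 0 0 -0.41"

```text
clock: 16.35
position: [0.5549, -0.0269, 0.0298]
ee_rot: [0.647, 0.763, 0.0, 0.0]
ft_force: [0.8, 0.9, 0.8]
grip_width: 0.292
grasp_force: 0.7
```

```bash
python3 - <<'E'
from h import *
m=np.load('m.npy'); st(m)
E
```

```text
t 16.35 mag [ 5.2 -0.4] z 29.8 yaw err -0.18 F [0.8 0.9 0.8] grip 0.29 j [-0.39  0.44  0.42  1.88 -0.23  0.87  0.31]
```

carry_out --pt "-0.01 0 0 0 -0.41" --pt "-0.015 0 0 0 -0.41" --pt "-0.015 0 0 0 -0.41"

```text
clock: 16.73
position: [0.5553, -0.0291, 0.0298]
ee_rot: [0.647, 0.763, -0.0, 0.0]
ft_force: [-0.9, 1.6, 0.6]
grip_width: 0.3
grasp_force: 0.8
```

carry_out --pt "-0.007 0 0 0 -0.41" --pt "-0.014 0 0 0 -0.41" --pt "-0.014 0 0 0 -0.41"

```text
clock: 17.1
position: [0.5556, -0.0312, 0.0298]
ee_rot: [0.647, 0.763, 0.0, 0.0]
ft_force: [-0.2, 1.7, 0.7]
grip_width: 0.299
grasp_force: 0.8
```

carry_out --pt "-0.007 0 0 0 -0.41" --pt "-0.014 0 0 0 -0.41" --pt "-0.014 0 0 0 -0.41"

```text
clock: 17.48
position: [0.5559, -0.0321, 0.0298]
ee_rot: [0.646, 0.763, 0.0, -0.001]
ft_force: [-0.9, 5.9, 1.1]
grip_width: 0.29
grasp_force: 2.6
```

```bash
python3 - <<'E'
from h import *
m=np.load('m.npy'); st(m); p=camera('top')
for q in discs(p,m): print(*q)
cv2.imwrite('pics/t4c.png',cv2.resize(p['img'][190:320,290:490,::-1],None,fx=4,fy=4))
E
```

```text
t 17.48 mag [10.6 -0.4] z 29.8 yaw err -0.13 F [-0.9  5.9  1.1] grip 0.29 j [-0.38  0.44  0.42  1.88 -0.23  0.87  0.33]
0.89 [0.35  0.119 0.018] [-172. -179.] [ 66.  90. 149.]
0.76 [0.712 0.169 0.018] [-162.  188.] [105.  74. 133.]
0.7 [ 0.585 -0.189  0.018] [170.   2.] [171. 171. 171.]
0.51 [ 0.576 -0.149  0.018] [129.  -0.] [174. 174. 174.]
```

View pics/t4c.png

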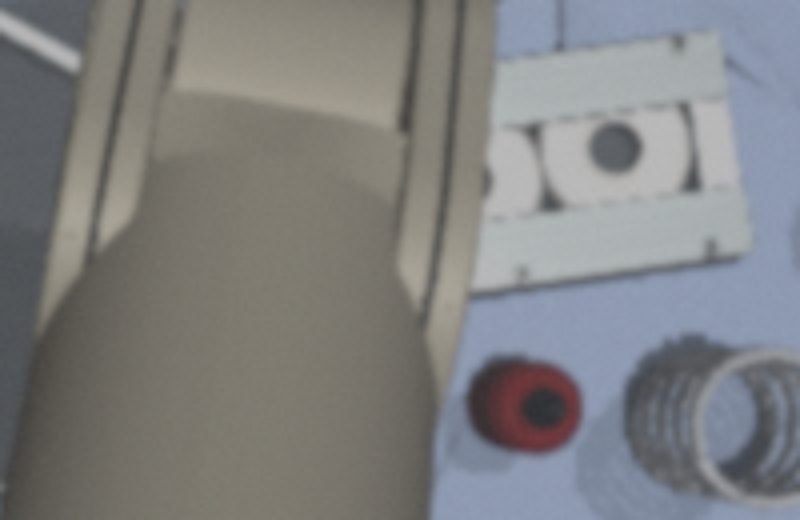

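carry_out --pt "-0.01 0 0 0 -0.41" --pt "-0.01 0 0 0 -0.41"

```text
clock: 17.82
position: [0.556, -0.0326, 0.0297]
ee_rot: [0.646, 0.763, 0.001, -0.001]
ft_force: [-1.5, 9.4, 1.6]
grip_width: 0.291
grasp_force: 4.1
```

carry_out --pt "0.08 0 0 0 -0.41" --pt "0.16 0 -0.1 0 -0.41" --pt "0.16 0 -0.3 0 -0.41" --pt "0.16 0 -0.53 0 -0.18" --pt "0.04 -0.3 -0.53 0 -0.18" --pt "0.04 -0.63 -0.53 0 -0.18" --pt "0.04 -0.63 -0.53 0 -0.18" --pt "0.04 -0.63 -0.53 0 -0.18"

```text
clock: 18.82
position: [0.4628, -0.0437, 0.1103]
ee_rot: [0.647, 0.763, 0.001, 0.001]
ft_force: [-0.1, -0.4, -0.9]
grip_width: 0.407
grasp_force: 0.0
```

```bash
python3 - <<'E'
from h import *
m=np.load('m.npy'); st(m)
for n in ['top','wrist','side']:
    p=camera(n); 
    for q in discs(p,m): print(n,*q)
    b=p['img'].astype(int); k=(b[:,:,0]>110)&(b[:,:,1]<70)&(b[:,:,2]<70)
    u=proj(p,M2W(m,[(6,-95,52)])[0]).round(); vs,us=np.nonzero(k); s=np.hypot(us-u[0],vs-u[1])<25
    print('knob expect',u,'red',s.sum(),us[s].mean(),vs[s].min() if s.any() else 0, vs[s].mean())
    if n=='wrist': save(p,'w2.png')
E
```

```text
t 18.82 mag [  6.5 -94. ] z 110.3 yaw err -0.15 F [-0.1 -0.4 -0.9] grip 0.41 j [-0.46  0.12  0.49  2.06 -0.07  0.98  0.22]
top 0.84 [0.713 0.17  0.018] [-162.  188.] [104.  75. 131.]
top 0.7 [ 0.584 -0.188  0.018] [169.   2.] [168. 168. 168.]
top 0.68 [ 0.574 -0.13   0.018] [110.   1.] [174. 174. 174.]
top 0.65 [ 0.563 -0.067  0.018] [46.  1.] [172. 171. 171.]
top 0.64 [0.35  0.118 0.018] [-172. -178.] [ 67.  93. 156.]
knob expect [351. 304.] red 0 nan 0 nan
wrist 0.86 [ 0.586 -0.18   0.018] [161.   5.] [193. 192. 193.]
wrist 0.64 [ 0.559 -0.061  0.018] [40. -2.] [212. 211. 212.]
knob expect [321. 277.] red 275 325.0327272727273 269 277.2909090909091
side 0.7 [ 0.585 -0.191  0.018] [172.   1.] [183. 182. 176.]
side 0.65 [ 0.577 -0.138  0.018] [118.   3.] [177. 176. 170.]
side 0.65 [0.699 0.146 0.018] [-141.  171.] [ 97.  56. 126.]
side 0.59 [0.341 0.095 0.018] [-150. -191.] [ 41.  76. 152.]
side 0.58 [ 0.566 -0.066  0.018] [46.  4.] [188. 188. 182.]
knob expect [278. 261.] red 0 nan 0 nan<stdin>:8: RuntimeWarning: Mean of empty slice.
  ret = ret.dtype.type(ret / rcount)
```

View pics/w2.png

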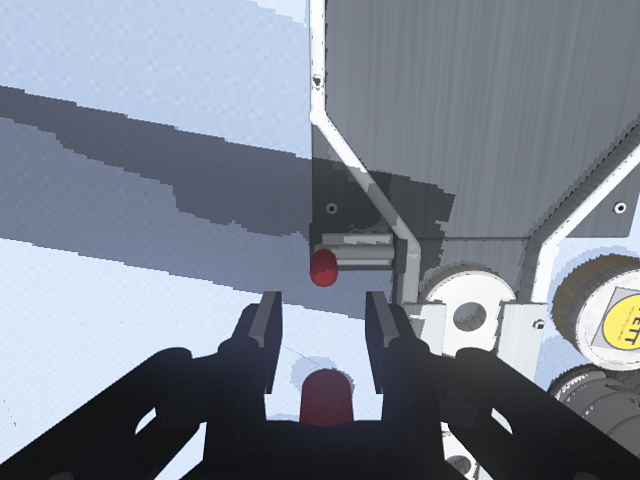

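The wrist view shows the red knob at (324,268), centred between the open fingers (272 to 375). All three discs are in the track. I lower the fingers astride the knob and push.

carry_out --pt "0 0 0.15 0 -0.18" --pt "0 0 0.3 0 -0.18" --pt "0 0 0.38 0 -0.18" --pt "0 0 0.38 0 -0.18"

```text
clock: 19.62
position: [0.4617, -0.0442, 0.0518]
ee_rot: [0.647, 0.763, -0.001, -0.0]
ft_force: [0.6, 0.6, 0.2]
grip_width: 0.412
grasp_force: 0.0
```

carry_out --pt "0 0.04 0 0 -0.18" --pt "0 0.08 0 0 -0.18" --pt "0 0.12 0 0 -0.18" --pt "0 0.16 0 0 -0.18" --pt "0 0.2 0 0 -0.18" --pt "0 0.24 0 0 -0.18" --pt "0 0.27 0 0 -0.18" --pt "0 0.29 0 0 -0.18" --pt "0 0.29 0 0 -0.18"

```text
clock: 20.75
position: [0.5052, -0.037, 0.0523]
ee_rot: [0.647, 0.763, 0.0, 0.0]
ft_force: [-0.4, -0.2, -0.2]
grip_width: 0.403
grasp_force: 0.0
```

carry_out --pt "0 0.015 0 0 -0.18" --pt "0 0.03 0 0 -0.18" --pt "0 0.03 0 0 -0.18"

```text
clock: 21.12
position: [0.5095, -0.0363, 0.0523]
ee_rot: [0.647, 0.763, 0.0, 0.0]
ft_force: [-0.7, -0.7, -0.3]
grip_width: 0.41
grasp_force: 0.2
```

```bash
python3 - <<'E'
from h import *
m=np.load('m.npy'); st(m)
E
```

```text
t 21.12 mag [  6.9 -46.8] z 52.3 yaw err -0.17 F [-0.7 -0.7 -0.3] grip 0.41 j [-0.42  0.32  0.46  1.99 -0.18  0.87  0.3 ]
```

Contact is light so far, so I keep going until the stop gives a clear force.

carry_out --pt "0 0.01 0 0 -0.18" --pt "0 0.02 0 0 -0.18" --pt "0 0.02 0 0 -0.18"

```text
clock: 21.5
position: [0.511, -0.0361, 0.052]
ee_rot: [0.647, 0.763, -0.001, -0.001]
ft_force: [-7.4, -1.8, 6.3]
grip_width: 0.408
grasp_force: 3.8
```

carry_out --pt "0 0.007 0 0 -0.18" --pt "0 0.014 0 0 -0.18" --pt "0 0.014 0 0 -0.18"

```text
clock: 21.88
position: [0.5112, -0.0361, 0.0515]
ee_rot: [0.647, 0.762, -0.002, -0.003]
ft_force: [-15.1, -1.6, 11.5]
grip_width: 0.411
grasp_force: 7.7
```

```bash
python3 - <<'E'
from h import *
m=np.load('m.npy'); st(m); p=camera('wrist'); save(p,'w3.png')
b=p['img'].astype(int); k=(b[:,:,0]>110)&(b[:,:,1]<70)&(b[:,:,2]<70); print(k.sum())
for y in (-55,-65,-75): print(y,proj(p,M2W(m,[(6,y,52)])[0]).round(), proj(p,M2W(m,[(6,y,25)])[0]).round())
E
```

```text
t 21.88 mag [  7.  -45.1] z 51.5 yaw err -0.22 F [-15.1  -1.6  11.5] grip 0.41 j [-0.42  0.33  0.46  1.98 -0.19  0.88  0.3 ]
0
-55 [297. 338.] [302. 304.]
-65 [270. 338.] [279. 304.]
-75 [242. 338.] [256. 304.]
```

View pics/w3.png

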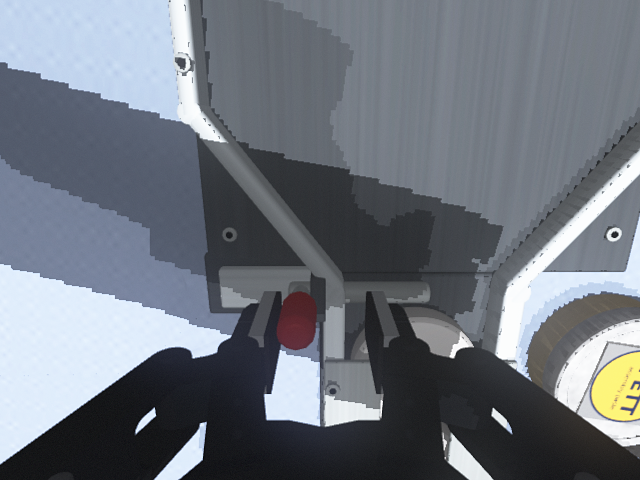

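The knob top is at (297,335), which is where full travel predicts it (297,338), and the bolt lies across behind the disc. I back off and lift clear.

carry_out --pt "0 -0.05 0 0 -0.18" --pt "0 -0.09 0 0 -0.18" --pt "0 -0.09 0 0 -0.18" --pt "0 -0.09 -0.2 0 -0.18" --pt "0 -0.09 -0.5 0 -0.18" --pt "0.3 -0.09 -0.9 0 -0.18" --pt "0.6 -0.09 -1 0 -0.18" --pt "1 -0.09 -1 0 -0.18" --pt "1 -0.09 -1 0 -0.18"

```text
clock: 23.05
position: [0.4758, 0.1154, 0.2027]
ee_rot: [0.644, 0.765, 0.001, -0.0]
ft_force: [0.1, -0.8, 0.1]
grip_width: 0.411
grasp_force: 0.0
```

```bash
python3 - <<'E'
from h import *
m=np.load('m.npy'); st(m); p=camera('top')
for q in discs(p,m): print(*q)
print([W2M(m,b['position']).round() for b in boxes_of('bolt_knob',p)])
cv2.imwrite('pics/t5c.png',cv2.resize(p['img'][130:320,290:490,::-1],None,fx=3,fy=3))
E
```

```text
t 23.05 mag [-148.2  -54.8] z 202.7 yaw err 0.27 F [ 0.1 -0.8  0.1] grip 0.41 j [-0.68  0.06  0.36  1.9  -0.02  1.19 -0.13]
0.95 [ 0.563 -0.067  0.018] [46.  1.] [170. 170. 170.]
0.84 [0.713 0.169 0.018] [-162.  188.] [105.  74. 132.]
0.81 [ 0.584 -0.19   0.018] [171.   1.] [172. 171. 172.]
0.59 [ 0.574 -0.129  0.018] [109.   1.] [173. 173. 173.]
0.3 [ 0.528 -0.033  0.018] [  7. -28.] [137. 118. 119.]
[array([  5., -26.]), array([-52.,  16.])]
```

View pics/t5c.png

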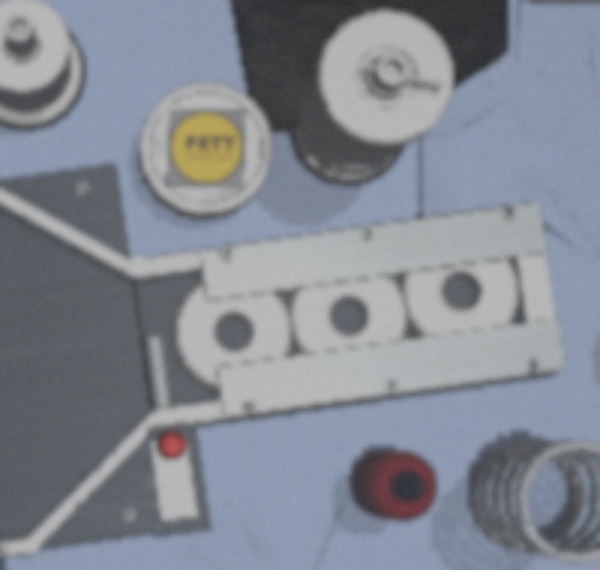

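The picture shows three discs in single file up to the stop, the bolt across at (158,370) with its knob at (172,445), and the bystanders undisturbed.

```bash
python3 -c "
from workcell import ticket
print(ticket.hand_in())"
```

```text
the job is handed in; nothing more can be done
None
```

The job is handed in: all three steel discs lie in single file against the end stop, the locking bolt is fully across behind the last one, and nothing around was disturbed, after about 23 s of the 64 s allowed.

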